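# Dock a reagent barrel under the slotted plate

## Task

Take the blue-flanged reagent barrel out of its parking rack and load it upright into the dock: slide it sideways under the slotted plate until it rests against the red end stop, with its flange held behind (underneath) the plate, and let go. Push gently, feeling for the stop, because barrel and stop are delicate; leave the yellow-flanged barrel standing in the rack.

Things in the scene. Friction and masses are not known exactly. Their poses are not given: they have to be found in the camera images.
- barrel_mid (a point): Centre (58.5 mm above the underside) of the barrel to load, loose, 0.08-0.17 kg: white upright cylinder, 24 mm diameter, 105 mm high, on a blue round foot flange (46 mm diameter, its lowest 5 mm), with an 11 x 12 mm blue nozzle on top; 117 mm in all. Starts in either rack recess. Gripped across the cylinder 70 to 95 mm above its underside, fingers clear the dock's plate and stop.
- spare_mid (a point): Centre (58.5 mm above the underside) of the other barrel, the same in shape but with a yellow flange and nozzle, standing in the other rack recess; to be left there.
- rack: Grey parking rack, fixed: slab 100 x 220 x 16 mm (x, y, z), origin at the centre of its underside on the table. Two round recesses 50 mm wide, 4 mm deep (floor 12 mm above the table) at y = -55 and +55 mm hold the barrels.
- dock: The dock, fixed. Origin: on the table under the slot; x axis along the slot, pointing into it (the mouth looks to -x, roughly at the robot), z up. Grey base x = -95 to 105 mm, 90 mm wide; its flat top, 20 mm above the table, is the floor the barrel stands and slides on. From x = -95 to -19 mm it is an open apron on which the barrel can be set down; behind that comes the slotted plate.
- slot_mouth (a point): On the dock's floor at the slotted plate's front edge (dock x = -19 mm, y = 0). Aluminium plate, underside 7 mm and top 13 mm above the floor, so the 5 mm flange passes below; it runs 97 mm inwards. The slot along y = 0 is 27 mm wide for the 24 mm barrel, flared over the first 12 mm from 39 mm wide. Below the plate are groove walls at y = +-25.5 mm from 39 mm inwards.
- stop_block (a point): Top centre of the blue block at the slot's inner end (dock x = 95 mm, 72 mm above the table, 40 mm wide). It carries the end stop, a hard red pad 18 mm wide on a screw, 36-52 mm above the floor, facing the mouth. The pad is reset often and not measured: its face is anywhere from dock x = 32 to 62 mm, so the home barrel's axis is at x = 20 to 50 mm. It is rigid; pushing on it over 15 N is rough.

How it is judged:
By the outcome, as a careful person would: the job done as asked, in the order asked, and still so for the second after the job is handed in, with the robot touching nothing.
It also fails if it takes over 64 s, if anything falls off the work surface, if the arm or the gripper's body presses on something with over 40 N, if the wrist force passes 120 N, or if a joint passes its speed limit or range.

## Robot

A 7-joint arm with a two-finger parallel gripper is mounted at the origin on the work surface. World frame = base frame: x ahead of the robot, y to its left, z up, the work surface at z = 0. Lengths are in m, angles in rad, forces in N, time in s.
With the tool pointing down it reaches from about 0.4 to 0.9 m from the base axis. Payload 5.6 kg.
Tool frame: the origin (TCP) lies midway between the tips of the shut fingers; the grasp point (between the pads) lies 19 mm behind it; y points along the fingers, z is the direction in which the jaws open and shut, and the axes are right-handed (so a half turn about y gives the same grasp; the last joint's range is limited). The gripper opens to 92 mm and grips with 3 to 60 N. Pads are 20 mm wide; open, the fingers measure 128 mm over their backs; the gripper's body (75 mm by 189 mm) begins 69 mm behind the grasp point.
Start: joints at [1.134, 0.468, -0.012, 1.603, 0.006, 1.071, -0.056], TCP at [0.249, -0.6, 0.215] pointing down, gripper open.
Joint ranges: [-2.53, 2.53], [-0.31, 2.02], [-1.57, 1.55], [0.28, 2.44], [-1.29, 4.43], [0.15, 1.84], [-2.92, 2.92]. Speed limits (rad/s): [2.57, 2.57, 3.14, 3.14, 3.14, 3.14, 3.14].

## Interface

Orientations are given as a 3x3 rotation matrix whose columns are the frame's x, y, z axes.
In Python, from station import env, effector, solver, viewer, workorder, search_frame, tip_of gives the robot as it stands. Calls block until the motion is done:
- env.reach(position, orientation): joint-space move of the TCP to a pose.
- env.movel(position, frame=None, rate=0.15): straight line of the TCP; frame=None keeps the orientation; rate is the mean speed in m/s.
- env.goto_joints(angles): joint-space move.
- effector.release() and effector.grasp(squeeze=None): open the fingers fully, or close them until they stop; squeeze is the grip in N (None keeps the last).
- env.pause(seconds).
- solver.inverse_kinematics(position, orientation): joint angles nearest the present ones, or None.
- env.sense(): the state.
- viewer.read_camera(name): name is "scene" or "top"; returns (picture, depth): 384x512x3 uint8, red, green, blue; 384x512 float32, m along the optical axis (not along the pixel's ray), 0 where there is no reading.
- viewer.camera_info(name): a dict with "intrinsics" (3x3 intrinsics, pixels), "eye" and "rotation" of the camera in the world. Camera axes: x right, y up, looking along -z (the intrinsics and any distortion apply to the point x, -y, -z); pixel columns grow to the right and rows downward; lengths in m; the calibration is good to about 2 mm. A picture is of the moment at which its call begins. camera_info takes no time and is no camera call.
A pose or a line that the arm cannot do raises env.PlanningError and nothing moves.
- workorder.finish_job(): hands the job in, once; it reports no verdict.
Trained networks look in the newest picture that a camera, given by its name, has taken for a name from the list of things; names that differ only in an ending like _2 or _b are one class to them, and where a whole thing is asked for, a point or a joint stands for the part that bears it (a point fixed in the world has none). Each returns a list of dicts, best first, with "score" (0 to 1); they miss things now and then, are a little off and sometimes report something else, mostly with a low value. They report only what shows in the picture. A call takes as long as a camera call.
- search_frame(camera, name): "at" ([x, y, z] in m, in world coordinates, good to about 4 mm: the middle of the surface that is visible of it).
- tip_of(camera, name): "at" ([x, y, z] in m, in world coordinates, good to about 4 mm: a listed point, or the origin of a listed thing).
The state is a dict: "t": time; "joint_positions": joint angles; "joint_velocities": joint speeds; "tau": joint torques, N m; "ee_pos": TCP position; "tcp_rot": TCP orientation; "wrist_force": force on the tool from outside, world axes, zero at the start; "moment": the same for the moment, N m; "gripper_width": finger opening in m.
Only numpy, scipy, OpenCV 4.12 (cv2) and the standard library are available. Lean on these libraries where they do the work, as an engineer would, in place of code of your own. Each camera call takes 0.05 s, during which the arm holds its last target.

## Working session

There is one attempt and no reset: what is moved stays moved. The work goes in short steps, each a Python script; the robot and the scene stay as the last script left them, time stands still between calls to the robot, and variables do not carry over. Pictures are saved under pics/ and viewed, and the job is handed in when it is done.

```bash
ls; mkdir -p pics; python3 - <<'E'
from station import env, effector, solver, viewer, workorder, search_frame, tip_of
import cv2, numpy as np
for c in ["scene","top"]:
    p,d=viewer.read_camera(c); cv2.imwrite(f"pics/a_{c}.png",p[:,:,::-1])
    np.save(f"a_{c}_d.npy",d); np.save(f"a_{c}_p.npy",p)
    i=viewer.camera_info(c); print(c,{k:np.round(v,3).tolist() for k,v in i.items() if k in("eye","rotation","intrinsics")}, i.keys())
    for n in ["barrel_mid","spare_mid","rack","dock","slot_mouth","stop_block"]:
        r=tip_of(c,n); print(n,[(np.round(x["at"],4).tolist(),round(x["score"],2)) for x in r[:3]])
s=env.sense(); print({k:np.round(v,3).tolist() for k,v in s.items()})
E
```

```text
pics
scene {'intrinsics': [[384.432, 0.0, 256.414], [0.0, 384.432, 194.019], [0.0, 0.0, 1.0]], 'eye': [0.951, 0.397, 0.516], 'rotation': [[-0.709, -0.457, 0.537], [0.705, -0.449, 0.548], [-0.009, 0.768, 0.641]]} dict_keys(['intrinsics', 'eye', 'rotation'])
barrel_mid [([0.5525, 0.2003, 0.0647], 0.65)]
spare_mid [([0.5469, 0.0915, 0.0669], 0.67)]
rack []
dock [([0.5584, -0.1577, -0.0008], 0.77)]
slot_mouth [([0.5382, -0.1616, 0.0196], 0.98)]
stop_block [([0.6544, -0.1681, 0.07], 0.65)]
top {'intrinsics': [[475.247, 0.0, 246.207], [0.0, 475.247, 194.503], [0.0, 0.0, 1.0]], 'eye': [0.443, -0.003, 0.867], 'rotation': [[-0.017, 0.983, -0.185], [-0.999, -0.023, -0.032], [-0.036, 0.185, 0.982]]} dict_keys(['intrinsics', 'eye', 'rotation'])
barrel_mid [([0.5507, 0.1963, 0.0709], 0.95)]
spare_mid [([0.5489, 0.0888, 0.0672], 0.85), ([0.5371, -0.1596, 0.0193], 0.46)]
rack [([0.55, 0.1498, -0.0003], 0.72)]
dock [([0.5587, -0.1608, 0.0003], 0.85)]
slot_mouth []
stop_block [([0.6525, -0.1627, 0.0735], 0.95)]
{'t': 0.7, 'joint_positions': [1.134, 0.467, -0.012, 1.603, 0.006, 1.071, -0.056], 'joint_velocities': [-0.0, 0.001, -0.001, -0.002, -0.001, -0.001, 0.0], 'tau': [0.0, -52.026, -0.013, -24.401, -0.057, 0.011, 0.0], 'ee_pos': [0.249, -0.6, 0.215], 'tcp_rot': [[-0.924, -0.0, 0.384], [-0.384, -0.0, -0.924], [0.0, -1.0, 0.0]], 'wrist_force': [0.012, -0.095, 0.105], 'moment': [-0.017, -0.04, -0.056], 'gripper_width': 0.092}
```

View pics/a_scene.png

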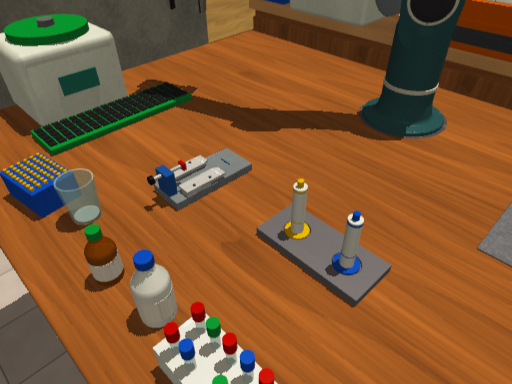

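View pics/a_top.png

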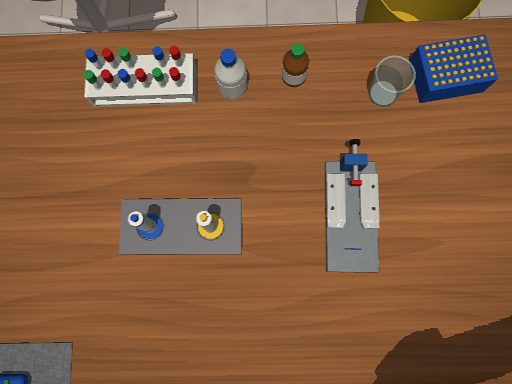

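The scene picture shows the blue-flanged barrel at about (347,262), the yellow one at (298,230) and the dock at (205,178), with the red pad at (182,165). In the top picture blue is at (150,228), yellow at (210,226), and the dock spans (327–380, 160–272) with the pad at (355,183), so the dock is almost aligned with x. Next I'll measure the dock yaw, the pad and the barrel from depth.

```bash
cat > h.py <<'E'
from station import env, effector, solver, viewer, workorder, search_frame, tip_of
import cv2, numpy as np
def cloud(c,d):
    i=viewer.camera_info(c); K=i["intrinsics"]; v,u=np.mgrid[:d.shape[0],:d.shape[1]]
    P=np.stack([(u-K[0][2])/K[0][0]*d,-(v-K[1][2])/K[1][1]*d,-d],-1)
    return P@np.array(i["rotation"]).T+np.array(i["eye"])
E
python3 - <<'E'
from h import *
for c in ["top","scene"]:
    p=np.load(f"a_{c}_p.npy").astype(int); d=np.load(f"a_{c}_d.npy"); W=cloud(c,d)
    R,G,B=p[...,0],p[...,1],p[...,2]; ok=d>0
    reg=ok&(abs(W[...,0]-.56)<.15)&(abs(W[...,1]+.16)<.1)
    tab=ok&(abs(W[...,0]-.45)<.05)&(abs(W[...,1]-0.05)<.04)
    print(c,"table z",np.median(W[tab][:,2]))
    m=reg&(W[...,2]>.012)&(W[...,2]<.06)
    r=cv2.minAreaRect(W[m][:,:2].astype(np.float32)*1000); print("dock rect",r)
    print("z hist",np.histogram(W[reg][:,2],np.arange(-.004,.08,.004)))
    m=reg&(W[...,2]>.029)&(W[...,2]<.038); 
    print("plate rect",cv2.minAreaRect(W[m][:,:2].astype(np.float32)*1000))
    red=reg&(R>140)&(G<70)&(B<70)&(W[...,2]>.04)
    print("red",red.sum(),W[red].min(0).round(4),np.median(W[red],0).round(4),W[red].max(0).round(4))
    rk=ok&(abs(W[...,0]-.55)<.09)&(abs(W[...,1]-.15)<.15)
    m=rk&(W[...,2]>.008)&(W[...,2]<.02); print("rack rect",cv2.minAreaRect(W[m][:,:2].astype(np.float32)*1000))
    for n,cond in (("blue",(B>120)&(R<70)),("yel",(R>170)&(G>140)&(B<90))):
        q=rk&cond
        for nm,lo,hi in (("flange",.012,.03),("noz",.11,.15)):
            s=W[q&(W[...,2]>lo)&(W[...,2]<hi)]; 
            if len(s): print(n,nm,len(s),s.min(0).round(4),s.max(0).round(4),s.mean(0).round(4))
E
```

```text
top table z 0.0001959121859752
dock rect ((570.7952880859375, -163.1145477294922), (91.01129150390625, 218.04318237304688), 87.74376678466797)
z hist (array([6428, 5278,   77,   44,   45, 1865, 1485,   37,  635, 1310,   56,
         12,   11,   14,   11,   22,   29,  118,  244,  136]), array([-0.004,  0.   ,  0.004,  0.008,  0.012,  0.016,  0.02 ,  0.024,
        0.028,  0.032,  0.036,  0.04 ,  0.044,  0.048,  0.052,  0.056,
        0.06 ,  0.064,  0.068,  0.072,  0.076]))
plate rect ((597.7840576171875, -164.16493225097656), (90.9827651977539, 123.21039581298828), 87.44338989257812)
red 36 [ 0.6083 -0.1708  0.0694] [ 0.6114 -0.1636  0.072 ] [ 0.6145 -0.1567  0.0745]
rack rect ((549.54345703125, 145.48326110839844), (220.5477752685547, 100.27255249023438), 89.25736999511719)
blue flange 189 [0.5279 0.1782 0.0131] [0.5701 0.2225 0.0203] [0.5413 0.1954 0.017 ]
blue noz 31 [0.5456 0.196  0.1265] [0.554  0.2053 0.1308] [0.5501 0.2006 0.129 ]
yel flange 199 [0.5257 0.0695 0.0129] [0.5614 0.1135 0.0209] [0.5386 0.0884 0.0168]
yel noz 34 [0.5431 0.0867 0.1257] [0.5532 0.095  0.1314] [0.5484
[... 441 characters left out ...]
,  0.056,
        0.06 ,  0.064,  0.068,  0.072,  0.076]))
plate rect ((600.8471069335938, -161.82810974121094), (92.18418884277344, 127.91914367675781), 89.26151275634766)
red 17 [ 0.6096 -0.1714  0.0693] [ 0.614  -0.1621  0.0712] [ 0.6164 -0.1531  0.0733]
rack rect ((551.8474731445312, 146.66754150390625), (221.72930908203125, 103.26941680908203), 88.89122009277344)
blue flange 174 [0.5295 0.1771 0.0126] [0.5727 0.2237 0.0199] [0.5529 0.2074 0.0162]
blue noz 29 [0.548  0.1972 0.1274] [0.5573 0.2071 0.1306] [0.553  0.2018 0.1286]
yel flange 135 [0.5263 0.0668 0.0134] [0.5702 0.1144 0.0199] [0.5497 0.0982 0.0162]
yel noz 19 [0.5453 0.087  0.1272] [0.5551 0.0964 0.1291] [0.55   0.0913 0.1282]
```

```bash
python3 - <<'E'
from h import *
for c in ["top","scene"]:
    p=np.load(f"a_{c}_p.npy").astype(int); d=np.load(f"a_{c}_d.npy"); W=cloud(c,d)
    reg=(d>0)&(abs(W[...,0]-.56)<.15)&(abs(W[...,1]+.16)<.1)
    Q=W[reg]
    for nm,lo,hi,x0,x1 in (("base",.014,.026,.475,.535),("plate",.029,.038,.555,.62)):
        q=Q[(Q[:,2]>lo)&(Q[:,2]<hi)]; xs=[];L=[];H=[];GL=[];GH=[]
        for x in np.arange(x0,x1,.004):
            y=np.sort(q[abs(q[:,0]-x)<.002][:,1]); xs.append(x);L.append(y[0]);H.append(y[-1])
            g=np.diff(y);k=g.argmax();GL.append(y[k]);GH.append(y[k+1])
        mid=(np.array(L)+H)/2; f=np.polyfit(xs,mid,1); print(c,nm,"edge mid slope",f[0].round(4),"y@.5,.54,.6",np.polyval(f,[.5,.54,.6]).round(4),"w",np.median(np.array(H)-L).round(4))
        if nm=="plate":
            gm=(np.array(GL)+GH)/2; f=np.polyfit(xs,gm,1); print("slot mid slope",f[0].round(4),np.polyval(f,[.54,.6]).round(4),"w",np.median(np.array(GH)-GL).round(4))
    # front edge of base / plate
    q=Q[(Q[:,2]>.014)&(Q[:,2]<.026)]; print("base front x",np.percentile(q[:,0],.5).round(4))
    q=Q[(Q[:,2]>.030)&(Q[:,2]<.038)]; print("plate front x",np.percentile(q[:,0],.5).round(4))
yaw=-0.037
yd=np.array([-np.sin(yaw),np.cos(yaw),0])
for s in (1,-1):
    z=s*yd; y=np.array([0,0,-1.]); R=np.stack([np.cross(y,z),y,z],1)
    for P in ([.55,.2,.24],[.55,.2,.075],[.505,-.158,.25],[.505,-.158,.083],[.61,-.163,.083]):
        q=solver.inverse_kinematics(P,R); print(s,P,None if q is None else np.round(q,2))
E
```

```text
top base edge mid slope -0.0313 y@.5,.54,.6 [-0.1603 -0.1616 -0.1634] w 0.0888
top plate edge mid slope -0.0351 y@.5,.54,.6 [-0.1604 -0.1618 -0.1639] w 0.0894
slot mid slope -0.0326 [-0.162  -0.1639] w 0.0276
base front x 0.4623
plate front x 0.5375
scene base edge mid slope 0.0294 y@.5,.54,.6 [-0.1563 -0.1552 -0.1534] w 0.0871
scene plate edge mid slope 0.1197 y@.5,.54,.6 [-0.1671 -0.1623 -0.1552] w 0.079
slot mid slope -0.0474 [-0.159  -0.1619] w 0.0274
base front x 0.4652
plate front x 0.54
1 [0.55, 0.2, 0.24] [ 0.36  0.58 -1.07  1.69  0.54  1.2   0.69]
1 [0.55, 0.2, 0.075] [ 0.15  0.68 -0.75  1.83  0.59  0.87  0.65]
1 [0.505, -0.158, 0.25] [ 0.84  0.32 -0.72  1.82  0.24  1.09  1.57]
1 [0.505, -0.158, 0.083] [ 0.74  0.54 -0.63  1.97  0.45  0.77  1.38]
1 [0.61, -0.163, 0.083] [ 0.66  0.69 -0.63  1.71  0.5   0.9   1.35]
-1 [0.55, 0.2, 0.24] [ 0.18  0.45 -0.77  1.7   0.34  1.13 -2.3 ]
-1 [0.55, 0.2, 0.075] [-0.04  0.6  -0.48  1.84  0.37  0.8  -2.32]
-1 [0.505, -0.158, 0.25] [ 0.43  0.24 -0.22  1.85  0.06  1.06 -1.42]
-1 [0.505, -0.158, 0.083] [ 0.37  0.46 -0.16  1.99  0.11  0.7  -1.46]
-1 [0.61, -0.163, 0.083] [ 0.3   0.59 -0.13  1.74  0.1   0.81 -1.48]
```

```bash
cat >> h.py <<'E'
YAW=-0.034; O=np.array([.558,-.1615,0.]); XD=np.array([np.cos(YAW),np.sin(YAW),0]); YD=np.array([-np.sin(YAW),np.cos(YAW),0])
_y=np.array([0,0,-1.]); RT=np.stack([np.cross(_y,-YD),_y,-YD],1)
def D(x,y,z): return O+x*XD+y*YD+np.array([0,0,z])
def st(msg=""):
    s=env.sense(); f=np.array(s["wrist_force"]); print(msg,"t%.2f"%s["t"],"pos",np.round(s["ee_pos"],4),"F",f.round(2),"w%.4f"%s["gripper_width"]); return s
def snap(n):
    for c in ("scene","top"):
        p,d=viewer.read_camera(c); cv2.imwrite(f"pics/{n}_{c}.png",p[:,:,::-1]); np.save(f"{n}_{c}_p.npy",p); np.save(f"{n}_{c}_d.npy",d)
E
python3 - <<'E'
from h import *
b=np.array([.551,.2005,0])
env.reach((b+[0,0,.24]).tolist(),RT); st("above")
env.movel((b+[0,0,.075]).tolist(),rate=.15); st("down")
effector.grasp(15); st("grasp")
env.movel((b+[0,0,.085]).tolist(),rate=.05); st("lift")
snap("b")
E
```

```text
above t3.70 pos [0.5514 0.1996 0.2399] F [0.56 0.52 0.69] w0.0917
down t4.95 pos [0.5516 0.2009 0.0759] F [-0.93  0.11  0.48] w0.0921
grasp t5.98 pos [0.5509 0.2005 0.0749] F [ 0.   -0.55 -1.28] w0.0239
lift t6.33 pos [0.5513 0.2006 0.0856] F [-0.41  0.3  -0.5 ] w0.0233
```

```bash
python3 -c "
import cv2,numpy as np
a=[cv2.imread(f'pics/b_{c}.png') for c in ('scene','top')]
a=[cv2.resize(x,(400,300)) for x in a]; cv2.imwrite('pics/b.png',np.hstack(a))"
```

```text
(no output)
```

View pics/b.png

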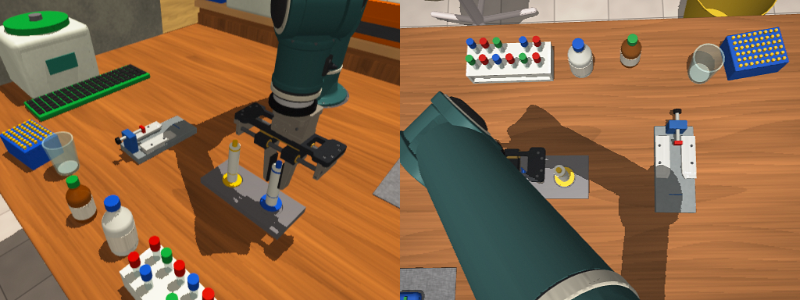

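The barrel is held at 23 mm width, with the blue flange at about (270,203) in the left view and the yellow barrel still standing at (232,165). Next I carry it to the apron.

```bash
python3 - <<'E'
from h import *
p=np.array(env.sense()["ee_pos"])
env.movel([p[0],p[1],.235],rate=.2); st("up")
env.movel(D(-.055,0,.235).tolist(),frame=RT,rate=.25); st("over")
env.movel(D(-.055,0,.092).tolist(),rate=.12); env.pause(.3); st("low")
z=.092
F0=np.mean([env.sense()["wrist_force"] for _ in range(5)],0); print("F0",F0.round(2))
snap("c")
while z>.079:
    z-=.0015; env.movel(D(-.055,0,z).tolist(),rate=.03); env.pause(.05)
    s=env.sense(); dF=np.array(s["wrist_force"])-F0; print(round(z,4),s["ee_pos"][2].round(4) if hasattr(s["ee_pos"][2],'round') else s["ee_pos"][2],dF.round(2))
    if dF[2]>2.0: break
st("set")
snap("c2")
E
```

```text
up t7.33 pos [0.5503 0.1998 0.2338] F [ 0.31 -0.05 -0.5 ] w0.0238
over t8.93 pos [ 0.5033 -0.1582  0.235 ] F [ 0.18 -0.16 -0.91] w0.0237
low t10.57 pos [ 0.5032 -0.1598  0.0923] F [-0.32 -0.14 -1.45] w0.0240
F0 [-0.32 -0.14 -1.45]
0.0905 0.0904 [ 0.28  0.17 -0.1 ]
0.089 0.0889 [0.24 0.25 0.64]
0.0875 0.0874 [1.39 1.2  0.81]
0.086 0.0859 [-0.01 -1.25 -0.14]
0.0845 0.0844 [ 0.29 -0.34  0.08]
0.083 0.083 [ 0.24 -0.07 -0.68]
0.0815 0.0825 [-2.35  1.14  9.13]
set t12.78 pos [ 0.5034 -0.1594  0.0825] F [-2.67  0.99  7.68] w0.0237
```

```bash
python3 -c "
import cv2,numpy as np
a=[cv2.imread(f'pics/c2_{c}.png') for c in ('scene','top')]
a=[cv2.resize(a[0][90:240,80:280],(400,300)),cv2.resize(a[1][110:290,260:500],(400,300))]; cv2.imwrite('pics/c.png',np.hstack(a))"
```

```text
(no output)
```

View pics/c.png

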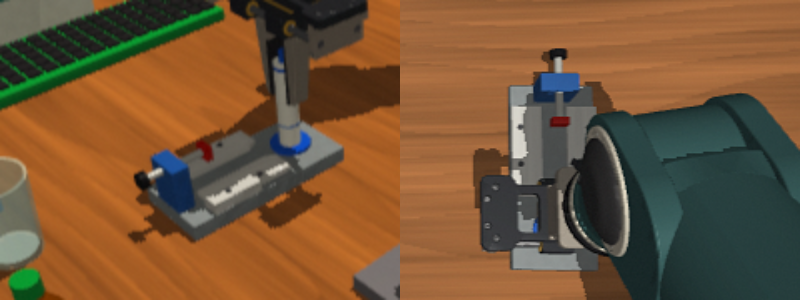

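The barrel stands on the apron, with the flange at about (290,143) in the left crop, squarely in front of the slot. I'll let go so it seats, regrip, and check its lateral alignment.

```bash
python3 - <<'E'
from h import *
effector.release(); st("rel")
env.movel(D(-.055,0,.0855).tolist(),rate=.05); env.pause(.2); st("z")
p,d=viewer.read_camera("scene"); W=cloud("scene",d); P=p.astype(int); cv2.imwrite("pics/d.png",p[:,:,::-1])
reg=(d>0)&(abs(W[...,0]-.5)<.06)&(abs(W[...,1]+.16)<.06)
q=W[reg&(P[...,2]>110)&(P[...,0]<80)]
for lo,hi in ((.018,.03),(.12,.15)):
    s=q[(q[:,2]>lo)&(q[:,2]<hi)]; print(len(s),s.min(0).round(4),s.max(0).round(4),s.mean(0).round(4))
s=W[reg&(W[...,2]>.05)&(W[...,2]<.075)&(P.min(-1)>100)]; print("body",len(s),np.median(s,0).round(4))
print(tip_of("scene","barrel_mid")[:2], tip_of("scene","slot_mouth")[:2])
effector.grasp(12); st("grasp"); env.pause(.2)
E
```

```text
rel t13.96 pos [ 0.503  -0.1596  0.0815] F [ 0.74 -0.31  0.69] w0.0919
z t14.41 pos [ 0.503  -0.1597  0.0855] F [ 0.42 -0.   -0.01] w0.0917
72 [ 0.4773 -0.1654  0.0183] [ 0.5239 -0.1363  0.0275] [ 0.5011 -0.1468  0.0238]Traceback (most recent call last):
  File "<stdin>", line 8, in <module>
    return umr_minimum(a, axis, None, out, keepdims, initial, where)
ValueError: zero-size array to reduction operation minimum which has no identity
```

```bash
python3 -c "
import cv2,numpy as np
a=cv2.imread('pics/d.png'); cv2.imwrite('pics/d2.png',cv2.resize(a[90:240,80:280],(800,600),interpolation=cv2.INTER_CUBIC))"
```

```text
(no output)
```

View pics/d2.png

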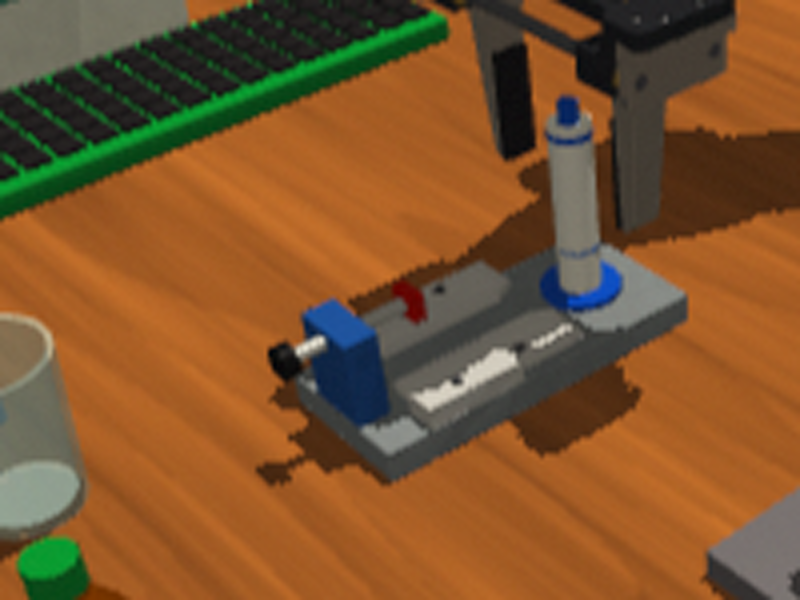

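```bash
cat >> h.py <<'E'
def favg(n=5):
    a=[]
    for _ in range(n): env.pause(.02); a.append(env.sense()["wrist_force"])
    return np.mean(a,0)
E
python3 - <<'E'
from h import *
effector.grasp(12); env.pause(.2); s=st("grasp")
F0=favg(10); print("F0",F0.round(2))
np.save("F0.npy",F0)
x,y,z=-.055,0.,.0855
while x<.015:
    x+=.0035; env.movel(D(x,y,z).tolist(),frame=RT,rate=.04); dF=favg(4)-F0
    fx,fy=dF@XD,dF@YD
    print("x%.4f y%.4f act %.4f F %.2f %.2f %.2f"%(x,y,(np.array(env.sense()["ee_pos"])-O)@XD,fx,fy,dF[2]))
    if fx<-4: print("STOPPED"); break
    if abs(fy)>1.8: y+=.0003*np.sign(fy)
np.save("xyz.npy",[x,y,z]); st()
p,d=viewer.read_camera("scene"); cv2.imwrite("pics/e.png",cv2.resize(p[90:240,80:280,::-1],(800,600),interpolation=cv2.INTER_CUBIC))
E
```

```text
grasp t15.69 pos [ 0.503  -0.1596  0.0855] F [ 0.24  0.95 -1.08] w0.0234
F0 [-0.06 -0.12 -0.15]
x-0.0515 y0.0000 act -0.0512 F 0.18 0.20 1.54
x-0.0480 y0.0000 act -0.0483 F -2.59 0.55 5.30
x-0.0445 y0.0000 act -0.0447 F -2.31 0.45 6.39
x-0.0410 y0.0000 act -0.0411 F -2.56 0.06 6.45
x-0.0375 y0.0000 act -0.0375 F -1.96 0.35 6.58
x-0.0340 y0.0000 act -0.0340 F -2.07 0.24 5.83
x-0.0305 y0.0000 act -0.0305 F -2.00 0.52 6.23
x-0.0270 y0.0000 act -0.0271 F -1.73 0.33 5.17
x-0.0235 y0.0000 act -0.0236 F -1.43 -0.50 4.19
x-0.0200 y0.0000 act -0.0198 F -1.23 -0.14 2.25
x-0.0165 y0.0000 act -0.0162 F -0.43 -0.56 0.52
x-0.0130 y0.0000 act -0.0126 F 0.03 0.01 -0.30
x-0.0095 y0.0000 act -0.0091 F 0.10 -0.44 -0.05
x-0.0060 y0.0000 act -0.0057 F 0.15 0.55 0.09
x-0.0025 y0.0000 act -0.0025 F -0.54 -0.12 0.28
x0.0010 y0.0000 act 0.0005 F -1.73 -0.19 -0.78
x0.0045 y0.0000 act 0.0042 F -2.60 -0.33 -2.57
x0.0080 y0.0000 act 0.0079 F -3.50 -0.34 -4.01
x0.0115 y0.0000 act 0.0118 F -2.47 -0.44 -3.22
x0.0150 y0.0000 act 0.0154 F -2.68 -0.52 -2.51
 t22.19 pos [ 0.5734 -0.162   0.0857] F [-2.33 -0.17 -2.44] w0.0235
```

View pics/e.png

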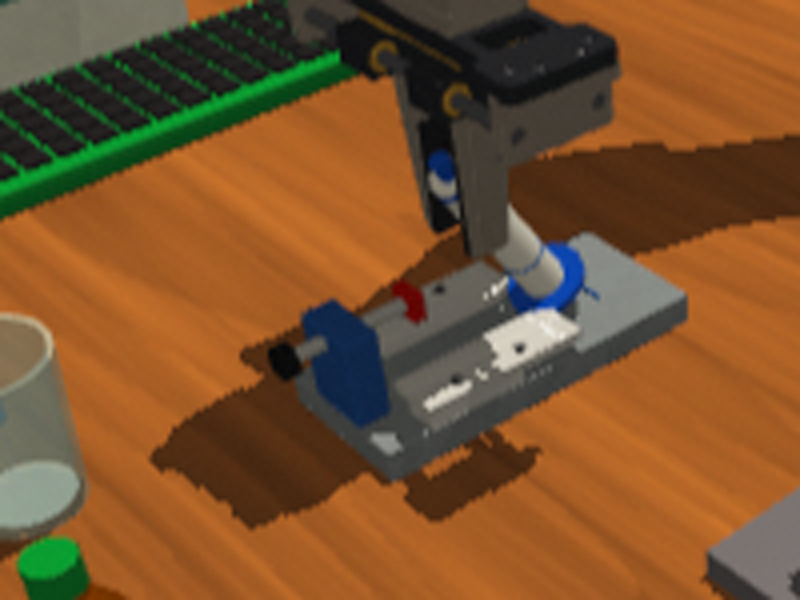

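The barrel has pitched forward about 35° in the pads: the flange stayed behind at about (550,280) and is tilted at the mouth. Jaws set across the slot don't hold pitch against the drag from the floor. I'll back out, measure the tilt, right it by tilting the gripper, and regrip with the jaws along the slot.

```bash
python3 - <<'E'
from h import *
F0=np.load("F0.npy")
x,y,z=np.load("xyz.npy")
for k in range(4):
    x-=.006; env.movel(D(x,y,z).tolist(),frame=RT,rate=.06); dF=favg(2)-F0; print(round(x,4),dF.round(2))
    if np.abs(dF).max()>8: break
effector.grasp(15)
z=.115; env.movel(D(x,y,z).tolist(),rate=.08); st("up")
snap("f")
np.save("xyz.npy",[x,y,z])
W=cloud("scene",np.load("f_scene_d.npy")); P=np.load("f_scene_p.npy").astype(int)
L=(W-O)@XD; Y=(W-O)@YD
reg=(abs(L-x)<.09)&(abs(Y)<.035)&(W[...,2]>.03)&(W[...,2]<.2)
bl=reg&(P[...,2]>100)&(P[...,0]<90)
s=np.stack([L[bl],Y[bl],W[...,2][bl]],1); 
for zz in np.arange(.02,.2,.01):
    k=s[(s[:,2]>=zz)&(s[:,2]<zz+.01)]
    if len(k): print(round(zz,3),len(k),k.min(0).round(4),k.max(0).round(4))
E
python3 -c "
import cv2
a=cv2.imread('pics/f_scene.png'); cv2.imwrite('pics/f2.png',cv2.resize(a[60:240,60:300],(800,600),interpolation=cv2.INTER_CUBIC))"
```

```text
0.009 [-0.05  0.51 -0.69]
0.003 [-0.33  0.38 -0.59]
-0.003 [-0.17  0.52 -1.17]
-0.009 [ 0.24  0.48 -1.62]
up t24.11 pos [ 0.5492 -0.1614  0.1157] F [ 0.26 -0.48 -1.67] w0.0235
0.05 7 [-0.0439 -0.0179  0.0583] [-0.036   0.0183  0.0599]
0.06 51 [-0.06   -0.0188  0.0602] [-0.0364  0.0234  0.07  ]
0.07 48 [-0.0709 -0.0106  0.07  ] [-0.0329  0.0212  0.079 ]
0.08 1 [-0.0362  0.0125  0.0896] [-0.0362  0.0125  0.0896]
0.09 2 [-0.0416  0.0119  0.0904] [-0.0394  0.0127  0.0922]
```

View pics/f2.png

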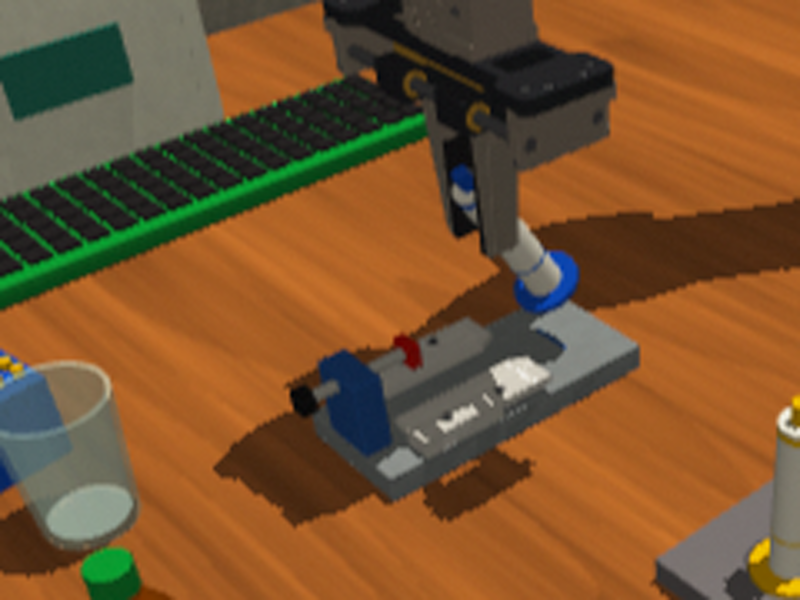

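```bash
cat >> h.py <<'E'
from scipy.spatial.transform import Rotation as Rn
def lean(th): return Rn.from_rotvec(-th*YD).as_matrix()@RT
def tcp(g,R): return np.asarray(g)+.019*R[:,1]
E
python3 - <<'E'
from h import *
x,y,z=np.load("xyz.npy")
W=cloud("scene",np.load("f_scene_d.npy")); P=np.load("f_scene_p.npy").astype(int)
L=(W-O)@XD; Y=(W-O)@YD; Z=W[...,2]
bl=(L>-.09)&(L<-.03)&(abs(Y)<.035)&(Z>.05)&(Z<.085)&(P[...,2]>100)&(P[...,0]<90)
s=np.stack([L[bl],Y[bl],Z[bl]],1)
for it in range(4):
    c=s.mean(0); n=np.linalg.svd(s-c)[2][2]; n*=np.sign(n[2]); r=(s-c)@n; s=s[abs(r)<max(.0015,2*r.std())]
print("n",n.round(3),"th",np.degrees(np.arctan2(n[0],n[2])),"roll",np.degrees(np.arctan2(n[1],n[2])),len(s),r.std(),c.round(4))
g=np.array([x,0,z+.0197]); print("d from flange top", (g-c)@n+.005)
# white body axis
wb=(L>-.06)&(L<.0)&(abs(Y)<.02)&(Z>.06)&(Z<.115)&(P.min(-1)>90)&(P.max(-1)-P.min(-1)<45)
q=np.stack([L[wb],Y[wb],Z[wb]],1); v=np.linalg.svd(q-q.mean(0))[2][0]; v*=np.sign(v[2]); print("body",len(q),v.round(3),np.degrees(np.arctan2(v[0],v[2])))
for th in (.5,.55,.6):
    print(solver.inverse_kinematics(tcp(D(-.058,0,.14),lean(th)),lean(th)))
E
```

```text
n [ 0.506 -0.002  0.863] th 30.396373150114282 roll -0.1278260842735875 99 0.0010425466358801592 [-0.0552  0.0103  0.0688]
d from flange top 0.08526803834251237
body 164 [0.487 0.008 0.873] 29.172424455220536
[ 1.11663036  0.40122484 -0.89403158  2.28125294  0.99513936  0.19603885
 -2.20955447]
[ 1.29566762  0.51334343 -1.10806265  2.30562738  1.4713428   0.28139805
 -2.62018988]
[ 1.43439002  0.69344105 -1.30778146  2.33153948  1.71393961  0.45597278
 -2.76942064]
```

```bash
python3 - <<'E'
from h import *
print(np.round(env.sense()["joint_positions"],2))
for deg in (20,24,27,30):
  for xx in (-.06,-.048):
    for zz in (.14,.1045):
      R=lean(np.radians(deg)); q=solver.inverse_kinematics(tcp(D(xx,0,zz),R),R); print(deg,xx,zz,None if q is None else np.round(q,2))
E
```

```text
[ 0.69  0.55 -0.61  1.85  0.4   0.87 -1.71]
20 -0.06 0.14 [ 0.9   0.35 -0.68  2.2   0.4   0.35 -1.67]
20 -0.06 0.1045 [ 0.8   0.4  -0.57  2.22  0.5   0.26 -1.77]
20 -0.048 0.14 [ 0.87  0.37 -0.66  2.17  0.41  0.36 -1.69]
20 -0.048 0.1045 [ 0.78  0.42 -0.56  2.2   0.5   0.28 -1.78]
24 -0.06 0.14 [ 0.91  0.34 -0.68  2.24  0.41  0.24 -1.68]
24 -0.06 0.1045 [ 0.78  0.39 -0.53  2.27  0.54  0.15 -1.81]
24 -0.048 0.14 [ 0.88  0.35 -0.66  2.22  0.43  0.25 -1.7 ]
24 -0.048 0.1045 [ 0.76  0.4  -0.52  2.24  0.54  0.16 -1.81]
27 -0.06 0.14 [ 0.92  0.33 -0.67  2.28  0.44  0.16 -1.7 ]
27 -0.06 0.1045 [ 1.01  0.46 -0.78  2.29  1.28  0.18 -2.49]
27 -0.048 0.14 [ 0.89  0.34 -0.64  2.25  0.45  0.17 -1.72]
27 -0.048 0.1045 [ 1.09  0.53 -0.91  2.26  1.35  0.27 -2.54]
30 -0.06 0.14 [ 1.11  0.39 -0.87  2.3   1.1   0.15 -2.31]
30 -0.06 0.1045 [ 1.26  0.63 -1.09  2.31  1.67  0.36 -2.78]
30 -0.048 0.14 [ 1.12  0.42 -0.91  2.28  1.16  0.19 -2.37]
30 -0.048 0.1045 [ 1.24  0.65 -1.1   2.29  1.65  0.39 -2.76]
```

```bash
python3 - <<'E'
from h import *
R=lean(np.radians(22)); X=-.055
env.movel(tcp(D(X,0,.15),R).tolist(),frame=R,rate=.08); env.pause(.2); st("leaned")
env.movel(tcp(D(X,0,.112),R).tolist(),frame=R,rate=.08); F0=favg(8); print(F0.round(2))
z=.112; soft=False
while z>.1045:
    z-=.001; X-=.0002 if soft else 0
    env.movel(tcp(D(X,0,z),R).tolist(),frame=R,rate=.03); dF=favg(2)-F0; print(round(z,4),dF.round(2))
    if not soft and dF[2]>2: effector.grasp(4); soft=True
    elif dF[2]>12: break
st()
snap("g")
E
python3 -c "
import cv2
a=cv2.imread('pics/g_scene.png'); cv2.imwrite('pics/g2.png',cv2.resize(a[60:240,60:300],(800,600),interpolation=cv2.INTER_CUBIC))"
```

```text
leaned t25.09 pos [ 0.5115 -0.1596  0.1326] F [-0.31 -1.   -0.83] w0.0236
[ 0.11  0.13 -1.16]
0.111 [-0.19 -0.01  0.28]
0.11 [ 0.08 -0.94 -0.41]
0.109 [-0.78  0.2  -0.38]
0.108 [-0.19 -0.45 -0.28]
0.107 [-0.19  0.47  0.62]
0.106 [-0.47 -0.35  2.61]
0.105 [-1.1  -0.2   6.46]
0.104 [-0.44 -0.18  6.57]
 t28.33 pos [ 0.5106 -0.16    0.087 ] F [-0.1  -0.16  4.97] w0.0240
```

View pics/g2.png

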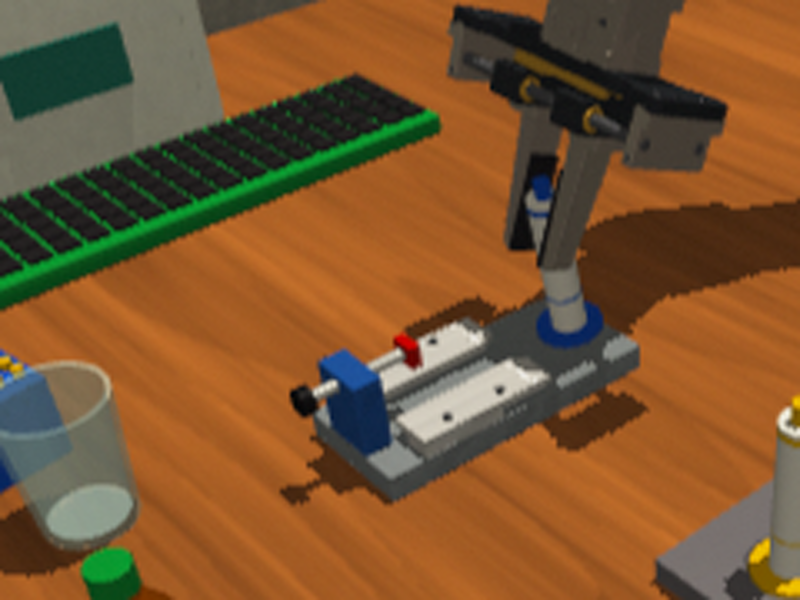

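```bash
cat >> h.py <<'E'
def RX(s):
    z=s*XD; return np.stack([np.cross(_y,z),_y,z],1)
E
python3 - <<'E'
from h import *
R=lean(np.radians(22))
effector.release(); env.pause(.3); st("rel")
p=np.array(env.sense()["ee_pos"])
env.movel((p-.09*R[:,1]).tolist(),frame=R,rate=.15); st("back")
snap("i")
for n in ("barrel_mid",): print(tip_of("scene",n)[:2],tip_of("top",n)[:2])
for s in (1,-1):
  for P in (D(-.06,0,.2),D(-.06,0,.0835),D(.04,0,.0835)):
    q=solver.inverse_kinematics(P,RX(s)); print(s,None if q is None else np.round(q,2))
W=cloud("scene",np.load("i_scene_d.npy")); P=np.load("i_scene_p.npy").astype(int)
L=(W-O)@XD; Y=(W-O)@YD; Z=W[...,2]
reg=(L>-.11)&(L<-.02)&(abs(Y)<.04)
bl=reg&(P[...,2]>80)&(P[...,0]<70)&(Z>.018)
s=np.stack([L[bl],Y[bl],Z[bl]],1)
for lo,hi in ((.018,.032),(.12,.145)):
    k=s[(s[:,2]>lo)&(s[:,2]<hi)]
    if len(k): print(lo,len(k),k.min(0).round(4),k.max(0).round(4),k.mean(0).round(4))
E
python3 -c "
import cv2
a=cv2.imread('pics/i_scene.png'); cv2.imwrite('pics/i2.png',cv2.resize(a[60:240,60:300],(800,600),interpolation=cv2.INTER_CUBIC))"
```

```text
rel t29.82 pos [ 0.5097 -0.1599  0.0864] F [ 0.09 -0.   -0.49] w0.0919
back t30.57 pos [ 0.4758 -0.1591  0.1695] F [0.5  0.35 0.66] w0.0916
[{'at': [0.4844, -0.1603, 0.0751], 'score': 0.64}, {'at': [0.5365, -0.1605, 0.0164], 'score': 0.19}] [{'at': [0.4834, -0.1572, 0.0791], 'score': 0.76}]
1 [ 1.14  0.57 -1.18  1.88  0.59  1.11 -0.3 ]
1 [ 1.01  0.7  -1.    1.97  0.75  0.91 -0.42]
1 [ 0.89  0.84 -1.    1.73  0.81  1.04 -0.43]
-1 [-0.12  0.28  0.43  1.95 -0.14  0.94 -2.79]
-1 [ 0.07  0.44  0.21  2.02 -0.14  0.69 -2.8 ]
-1 [-0.11  0.6   0.43  1.8  -0.33  0.82 -2.69]
0.018 110 [-0.0925 -0.022   0.0223] [-0.0484  0.0236  0.0277] [-0.0658  0.0059  0.0242]
0.12 38 [-0.0754 -0.0051  0.1203] [-0.0587  0.0128  0.1369] [-0.0679  0.0043  0.1302]
```

View pics/i2.png

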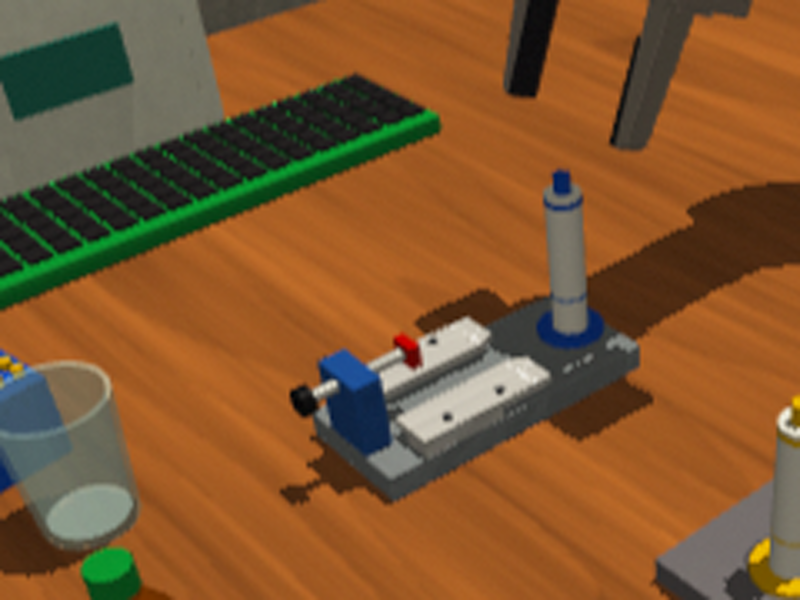

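The barrel stands upright on the apron again, flange at about (570,328) in the crop and dock x ≈ -69 mm, y ≈ 0. Next I regrip with the jaws along the slot so the pads hold pitch, and lift slightly so the floor doesn't drag.

```bash
python3 - <<'E'
from h import *
R=RX(1); X=-.0695; yb=.0005
env.reach(D(X,yb,.21).tolist(),R); st("above")
env.movel(D(X,yb,.081).tolist(),frame=R,rate=.13); env.pause(.1); st("down")
effector.grasp(18); s=st("grasp")
env.movel(D(X,yb,.082).tolist(),frame=R,rate=.02); env.pause(.2); F0=favg(8); st("lift"); print(F0.round(2))
x,y,z=X,yb,.082
while x<-.026:
    x+=.008; env.movel(D(x,y,z).tolist(),frame=R,rate=.05); dF=favg(2)-F0
    print("x%.4f act %.4f F %.2f %.2f %.2f"%(x,(np.array(env.sense()["ee_pos"])-O)@XD,dF@XD,dF@YD,dF[2]))
    if abs(dF).max()>4: break
np.save("F0.npy",F0); np.save("xyz.npy",[x,y,z])
snap("j")
W=cloud("scene",np.load("j_scene_d.npy")); P=np.load("j_scene_p.npy").astype(int)
L=(W-O)@XD; Y=(W-O)@YD; Z=W[...,2]
bl=(abs(L-x)<.04)&(abs(Y)<.04)&(P[...,2]>80)&(P[...,0]<70)&(Z>.018)&(Z<.032)
k=np.stack([L[bl],Y[bl],Z[bl]],1); print(len(k),k.min(0).round(4),k.max(0).round(4))
st()
E
python3 -c "
import cv2
a=cv2.imread('pics/j_scene.png'); cv2.imwrite('pics/j2.png',cv2.resize(a[60:240,60:300],(800,600),interpolation=cv2.INTER_CUBIC))"
```

```text
above t31.87 pos [ 0.4882 -0.1584  0.2094] F [ 1.29 -0.34  0.49] w0.0914
down t33.11 pos [ 0.4891 -0.1588  0.0818] F [0.49 0.48 0.21] w0.0918
grasp t34.14 pos [ 0.4884 -0.1586  0.0809] F [ 0.69 -0.39 -0.89] w0.0238
lift t34.73 pos [ 0.4885 -0.1586  0.082 ] F [-0.13 -0.11 -1.25] w0.0237
[-0.07 -0.03 -0.9 ]
x-0.0615 act -0.0612 F 0.09 0.40 -0.09
x-0.0535 act -0.0533 F -0.11 0.43 -0.13
x-0.0455 act -0.0453 F -0.60 0.33 -0.32
x-0.0375 act -0.0373 F -0.42 -0.07 -0.28
x-0.0295 act -0.0294 F 0.07 0.30 -0.49
x-0.0215 act -0.0213 F 0.04 -0.10 -0.71
67 [-0.0418 -0.0202  0.0233] [0.0026 0.0217 0.0276]
 t36.88 pos [ 0.5364 -0.1602  0.0819] F [-0.37  0.08 -1.08] w0.0234
```

View pics/j2.png

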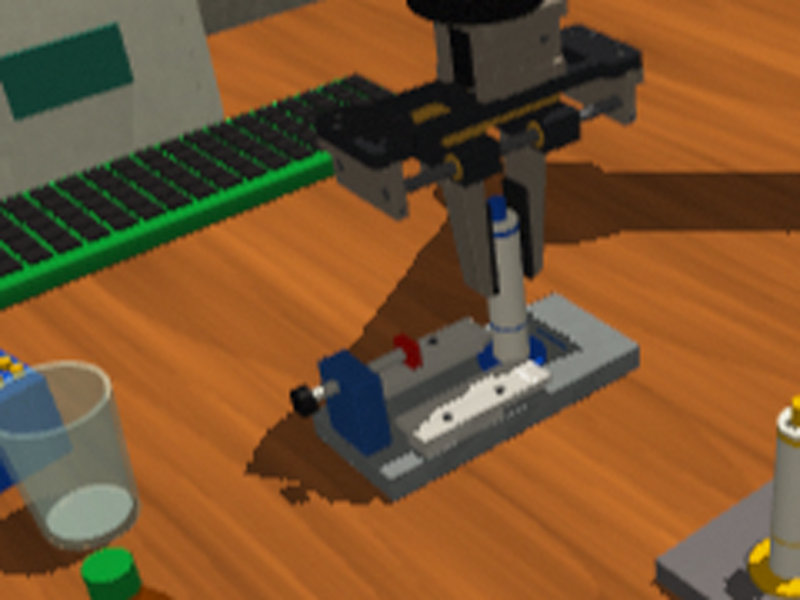

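The barrel is upright with its flange (about (512,355)) entering under the plate at the mouth, and the forces are under 1 N. I keep sliding and feel for the stop.

```bash
python3 - <<'E'
from h import *
R=RX(1); x,y,z=np.load("xyz.npy"); F0=np.load("F0.npy"); ok=True
while ok and x<.058:
    x+=.004 if x<.024 else .0006
    env.movel(D(x,y,z).tolist(),frame=R,rate=.05 if x<.026 else .03); dF=favg(2)-F0; fx,fy=dF@XD,dF@YD
    print("x%.4f y%.4f act %.4f F %.2f %.2f %.2f"%(x,y,(np.array(env.sense()["ee_pos"])-O)@XD,fx,fy,dF[2]))
    if fx<-3.5: 
        dF=favg(4)-F0; print("confirm",dF.round(2)); 
        if dF@XD<-3: ok=False
    if abs(fy)>1.5: y+=.0003*np.sign(fy)
    if env.sense()["t"]>52: break
np.save("xyz.npy",[x,y,z]); st()
snap("k")
E
python3 -c "
import cv2,numpy as np
a=cv2.imread('pics/k_scene.png'); b=cv2.imread('pics/k_top.png'); cv2.imwrite('pics/k2.png',np.hstack([cv2.resize(a[60:240,80:260],(400,400),interpolation=cv2.INTER_CUBIC),cv2.resize(b[120:280,270:430],(400,400),interpolation=cv2.INTER_CUBIC)]))"
```

```text
x-0.0175 y0.0005 act -0.0174 F 0.25 0.29 -0.80
x-0.0135 y0.0005 act -0.0133 F -0.20 -0.13 -0.55
x-0.0095 y0.0005 act -0.0094 F -0.62 0.21 -0.38
x-0.0055 y0.0005 act -0.0053 F -0.07 0.60 -0.31
x-0.0015 y0.0005 act -0.0014 F 0.67 0.13 -0.29
x0.0025 y0.0005 act 0.0027 F 0.38 0.53 -0.18
x0.0065 y0.0005 act 0.0066 F 0.50 -0.46 0.05
x0.0105 y0.0005 act 0.0106 F -0.35 0.26 0.03
x0.0145 y0.0005 act 0.0146 F -0.59 -1.12 -0.11
x0.0185 y0.0005 act 0.0186 F -0.10 -0.02 -0.08
x0.0225 y0.0005 act 0.0226 F -0.32 0.32 0.23
x0.0265 y0.0005 act 0.0266 F 0.08 -0.04 -0.26
x0.0271 y0.0005 act 0.0271 F -0.05 0.66 0.05
x0.0277 y0.0005 act 0.0277 F -0.10 0.48 0.15
x0.0283 y0.0005 act 0.0283 F -0.41 0.03 -0.16
x0.0289 y0.0005 act 0.0289 F 0.03 -0.06 0.28
x0.0295 y0.0005 act 0.0295 F 0.06 0.15 0.10
x0.0301 y0.0005 act 0.0301 F -0.63 0.30 -0.22
x0.0307 y0.0005 act 0.0307 F 0.22 -0.04 0.43
x0.0313 y0.0005 act 0.0313 F -0.47 0.07 -0.64
x0.0319 y0.0005 act 0.0319 F -0.23 -0.15 -0.49
x0.0325 y0.0005 act 0.0325 F -0.31 0.15 -0.78
x0.0331 y0.0005 act 0.0331 F -0.21 0.10 -0.34
x0.0337 y0.0005 act 0.0337 F -0.23 0.10 -0.35
x0.0343 y0.0005 act 0.0343 F -0.31 0.21 0.07
x0.0349 y0.0005 act 0.0349 F 0.50 0.01 -0.12
x0.0355 y0.0005 act 0.0355 F -0.17 -0.05 0.08
x0.0361 y0.0005 act 0.0361 F 0.37 -0.31 -0.49
x0.0367 y0.0005 act 0.0367 F -0.11 -0.23 -0.22
x0.0373 y0.0005 act 0.0373 F 0.30 0.36 0.07
x0.0379 y0.0005 act 0.0379 F 0.19 0.46 -0.00
x0.0385 y0.0005 act 0.0384 F -0.89 0.26 0.18
x0.0391 y0.0005 act 0.0385 F -3.62 0.33 1.74
confirm [-3.21  0.51  1.94]
 t46.33 pos [ 0.5965 -0.1623  0.0819] F [-4.22  0.24  0.56] w0.0235
```

View pics/k2.png

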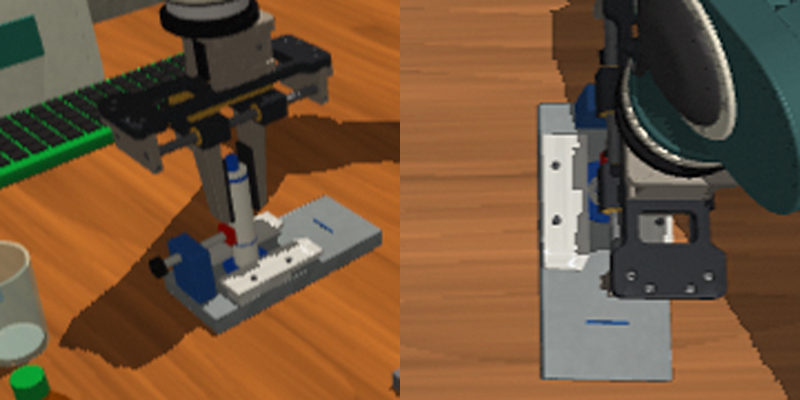

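The stop was felt at dock x = 38.5 mm with 3.5 N, which matches the camera's estimate for the pad. The barrel is against the red pad at about (228,236). I'll lower it onto the floor, keep the light contact, and let go.

```bash
python3 - <<'E'
from h import *
R=RX(1); x,y,z=np.load("xyz.npy"); F0=np.load("F0.npy")
for z in (.0815,.081):
    env.movel(D(x,y,z).tolist(),frame=R,rate=.02); dF=favg(4)-F0; print("lower",z,(dF@XD).round(2),dF.round(2))
    if dF[2]>3: break
while dF@XD>-3 and x<.0405:
    x+=.0004; env.movel(D(x,y,z).tolist(),frame=R,rate=.03); dF=favg(4)-F0; print("push",x,(dF@XD).round(2),dF.round(2))
effector.release(); env.pause(.2); st("rel")
p=np.array(env.sense()["ee_pos"]); env.movel([p[0],p[1],.23],frame=R,rate=.2); st("up")
env.movel(D(-.14,.0,.25).tolist(),rate=.25)
snap("l"); st()
W=cloud("top",np.load("l_top_d.npy")); P=np.load("l_top_p.npy").astype(int)
print([ (np.round(r["at"],4),round(r["score"],2)) for r in tip_of("top","barrel_mid")[:1]+tip_of("scene","barrel_mid")[:1]+tip_of("scene","spare_mid")[:1]])
E
python3 -c "
import cv2,numpy as np
a=cv2.imread('pics/l_scene.png'); b=cv2.imread('pics/l_top.png'); cv2.imwrite('pics/l2.png',np.hstack([cv2.resize(a[100:220,130:250],(400,400),interpolation=cv2.INTER_CUBIC),cv2.resize(b[120:280,270:430],(400,400),interpolation=cv2.INTER_CUBIC)]))"
```

```text
lower 0.0815 -5.17 [-5.17  0.15  2.87]
lower 0.081 -4.93 [-4.93 -0.07  3.3 ]
rel t48.34 pos [ 0.5971 -0.1624  0.081 ] F [ 0.78 -0.59  0.72] w0.0917
up t49.23 pos [ 0.5963 -0.1626  0.2288] F [-0.57 -0.19 -0.46] w0.0920
 t50.20 pos [ 0.419  -0.1566  0.2499] F [ 0.24 -0.17  0.54] w0.0920
[(array([ 0.5941, -0.1622,  0.079 ]), 0.78), (array([ 0.5949, -0.1625,  0.0776]), 0.89), (array([0.5488, 0.0906, 0.068 ]), 0.57)]
```

View pics/l2.png

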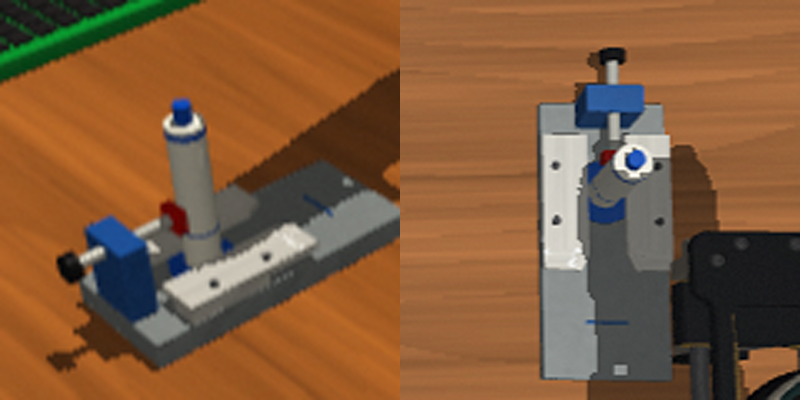

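View pics/l_scene.png

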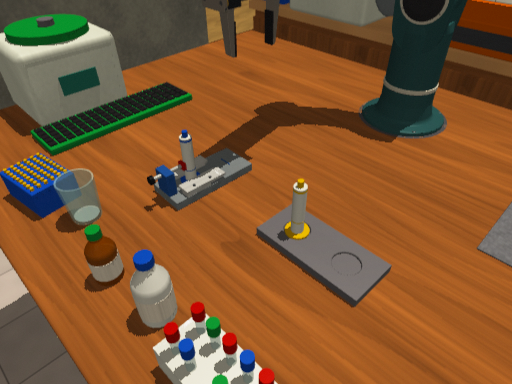

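```bash
python3 - <<'E'
from h import *
from scipy.optimize import least_squares
for c in ("scene","top"):
    W=cloud(c,np.load(f"l_{c}_d.npy")); P=np.load(f"l_{c}_p.npy").astype(int)
    L=(W-O)@XD; Y=(W-O)@YD; Z=W[...,2]
    red=(L>.03)&(L<.08)&(abs(Y)<.02)&(Z>.05)&(Z<.08)&(P[...,0]>110)&(P[...,1]<60)&(P[...,2]<60)
    print(c,"red",red.sum(),"L",np.percentile(L[red],[0,5,50,95,100]).round(4))
    for lo,hi in ((.04,.07),(.075,.1),(.1,.124)):
        b=(abs(L-.038)<.022)&(abs(Y)<.02)&(Z>lo)&(Z<hi)&(P.max(-1)-P.min(-1)<40)&(P.min(-1)>70)
        q=np.stack([L[b],Y[b]],1)
        if len(q)<15: continue
        f=least_squares(lambda v:np.hypot(q[:,0]-v[0],q[:,1]-v[1])-.012,[.038,0],loss="soft_l1",f_scale=.001)
        print(lo,len(q),"axis",f.x.round(4))
E
python3 -c "
import cv2
a=cv2.imread('pics/l_scene.png'); cv2.imwrite('pics/l3.png',cv2.resize(a[125:185,150:210],(600,600),interpolation=cv2.INTER_NEAREST))"
```

```text
scene red 3 L [0.0571 0.0573 0.0592 0.0594 0.0594]
0.04 116 axis [0.0385 0.0004]
0.075 121 axis [0.039  0.0004]
0.1 115 axis [0.0389 0.0002]Traceback (most recent call last):
  File "<stdin>", line 7, in <module>
    return _quantile_unchecked(
        a, q, axis, out, overwrite_input, method, keepdims, weights)
    return _ureduce(a,
                    func=_quantile_ureduce_func,
    ...<5 lines>...
                    overwrite_input=overwrite_input,
                    method=method)
    r = func(a, **kwargs)
    result = _quantile(arr,
                       quantiles=q,
    ...<2 lines>...
                       out=out,
                       weights=wgt)
    slices_having_nans = np.isnan(arr[-1, ...])
                                  ~~~^^^^^^^^^
IndexError: index -1 is out of bounds for axis 0 with size 0
```

View pics/l3.png

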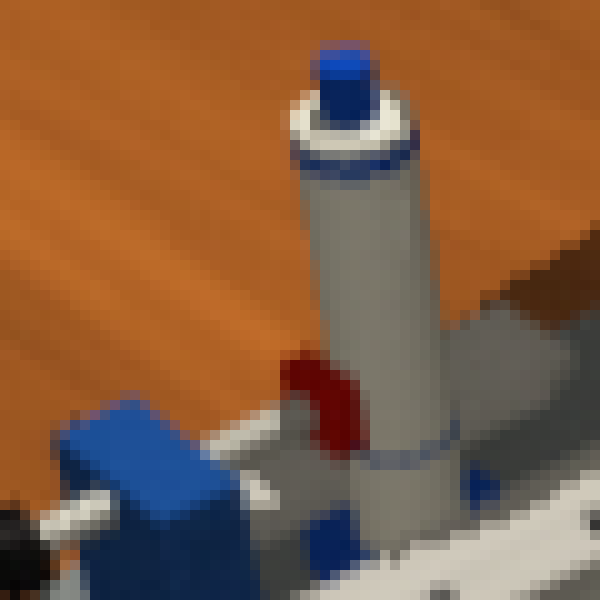

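```bash
python3 - <<'E'
from h import *
from scipy.optimize import least_squares
for n in ("j","k","l"):
    c="scene"; x0=-.021 if n=="j" else .038
    W=cloud(c,np.load(f"{n}_{c}_d.npy")); P=np.load(f"{n}_{c}_p.npy").astype(int)
    L=(W-O)@XD; Y=(W-O)@YD; Z=W[...,2]
    for lo,hi in ((.038,.055),(.055,.075)):
        b=(abs(L-x0)<.022)&(abs(Y)<.02)&(Z>lo)&(Z<hi)&(P.max(-1)-P.min(-1)<40)&(P.min(-1)>60)
        q=np.stack([L[b],Y[b]],1)
        f=least_squares(lambda v:np.hypot(q[:,0]-v[0],q[:,1]-v[1])-.012,[x0,0],loss="soft_l1",f_scale=.001)
        print(n,lo,len(q),"axis",f.x.round(4))
E
```

```text
j 0.038 75 axis [-0.0203  0.0006]
j 0.055 82 axis [-0.0205  0.0006]
k 0.038 74 axis [0.0391 0.0006]
k 0.055 77 axis [0.0394 0.0005]
l 0.038 71 axis [0.0386 0.0004]
l 0.055 82 axis [0.0386 0.0003]
```

Comparing the same camera before and after release, the barrel axis moved back about 0.6 mm, so there may be a small gap. I have time for a light nudge with shut fingers from behind at the pad's own height, so it puts no pitch moment on the barrel.

```bash
python3 - <<'E'
from h import *
R=RX(1); y=.0003; x=-.012; z=.068
effector.grasp(20); st("shut")
env.movel(D(x,y,.2).tolist(),frame=R,rate=.3)
env.movel(D(x,y,z).tolist(),frame=R,rate=.18); env.pause(.1); F0=favg(5); st("behind")
n=0
while x<.02:
    x+=.002 if x<-.0005 else .0007
    env.movel(D(x,y,z).tolist(),frame=R,rate=.05); dF=favg(2)-F0; fx=dF@XD
    s=env.sense(); print("x%.4f act %.4f F %.2f %.2f %.2f t%.2f"%(x,(np.array(s["ee_pos"])-O)@XD,fx,dF@YD,dF[2],s["t"]))
    if fx<-2.5: break
    if s["t"]>60: print("time"); break
env.movel(D(x-.02,y,z).tolist(),frame=R,rate=.12); st("off")
viewer_p,d=viewer.read_camera("scene"); cv2.imwrite("pics/m_scene.png",viewer_p[:,:,::-1]); np.save("m_scene_p.npy",viewer_p); np.save("m_scene_d.npy",d); st()
E
```

```text
shut t51.70 pos [ 0.4181 -0.1567  0.25  ] F [1.27 0.17 0.19] w0.0005
behind t53.49 pos [ 0.5467 -0.161   0.0692] F [ 0.47 -0.03 -0.2 ] w0.0001
x-0.0100 act -0.0098 F 0.01 0.17 -0.46 t53.77
x-0.0080 act -0.0079 F -0.87 0.15 -0.45 t54.06
x-0.0060 act -0.0059 F 0.11 -0.42 -0.03 t54.34
x-0.0040 act -0.0039 F 0.38 0.32 0.34 t54.62
x-0.0020 act -0.0019 F -0.24 -0.23 0.11 t54.91
x0.0000 act 0.0001 F 0.02 0.06 0.01 t55.19
x0.0007 act 0.0007 F -0.28 -0.60 -0.24 t55.48
x0.0014 act 0.0014 F -0.28 0.90 0.40 t55.76
x0.0021 act 0.0021 F 0.05 -0.02 -0.30 t56.04
x0.0028 act 0.0028 F -0.09 -0.54 -0.09 t56.33
x0.0035 act 0.0035 F -0.71 0.99 -0.81 t56.61
x0.0042 act 0.0042 F 0.42 0.11 -0.23 t56.89
x0.0049 act 0.0049 F -0.44 -0.13 -0.70 t57.17
x0.0056 act 0.0056 F -0.05 -0.28 0.43 t57.46
x0.0063 act 0.0063 F -0.52 -0.20 -0.23 t57.74
x0.0070 act 0.0070 F -0.06 0.49 -0.20 t58.02
x0.0077 act 0.0077 F -0.19 0.02 0.07 t58.31
x0.0084 act 0.0084 F -0.37 -0.53 -0.27 t58.59
x0.0091 act 0.0090 F -0.68 -0.18 0.65 t58.88
x0.0098 act 0.0095 F -2.64 -0.25 2.47 t59.16
off t59.48 pos [ 0.548  -0.1612  0.0681] F [-0.61 -1.22  0.41] w0.0004
 t59.52 pos [ 0.5486 -0.1611  0.0682] F [ 0.31 -0.37  0.81] w0.0003
```

```bash
python3 -c "
import cv2
a=cv2.imread('pics/m_scene.png'); cv2.imwrite('pics/m2.png',cv2.resize(a[90:210,130:250],(600,600),interpolation=cv2.INTER_CUBIC))"; python3 - <<'E'
from h import *
from scipy.optimize import least_squares
W=cloud("scene",np.load("m_scene_d.npy")); P=np.load("m_scene_p.npy").astype(int)
L=(W-O)@XD; Y=(W-O)@YD; Z=W[...,2]
for lo,hi in ((.038,.055),(.055,.075)):
    b=(abs(L-.038)<.022)&(abs(Y)<.02)&(Z>lo)&(Z<hi)&(P.max(-1)-P.min(-1)<40)&(P.min(-1)>60)
    q=np.stack([L[b],Y[b]],1)
    print(lo,len(q),least_squares(lambda v:np.hypot(q[:,0]-v[0],q[:,1]-v[1])-.012,[.038,0],loss="soft_l1",f_scale=.001).x.round(4))
E
```

```text
0.038 75 [0.0389 0.0005]
0.055 75 [0.0391 0.0004]
```

View pics/m2.png

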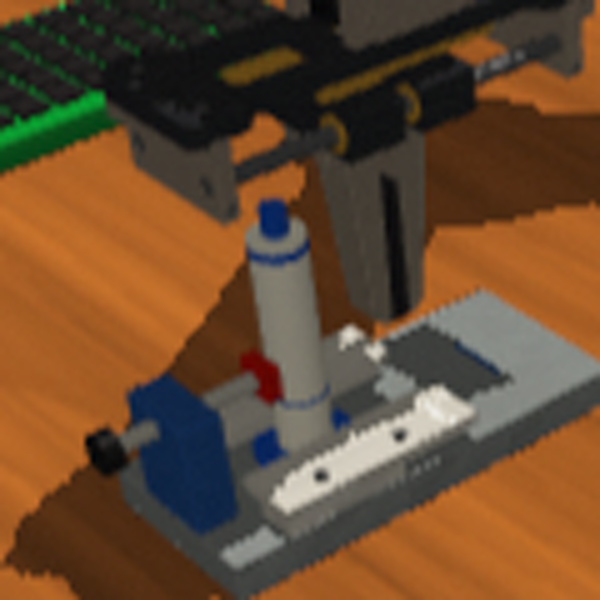

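The barrel stands upright against the red pad at about (265,378) in the crop. Its axis is back at 39.0 mm, the flange is under the plate, and the fingers are clear about 20 mm behind. I'm handing in.

```bash
python3 - <<'E'
from h import *
st(); workorder.finish_job()
E
```

```text
t59.52 pos [ 0.5486 -0.1611  0.0682] F [ 0.31 -0.37  0.81] w0.0003
the job is handed in; nothing more can be done
```

The blue-flanged barrel is in the dock: upright, flange under the slotted plate, resting against the red stop and released. I handed the job in at t = 59.5 s of the 64 s allowed.

- **First attempt failed:** With the jaws across the slot, the barrel pitched forward about 30° at the mouth. I backed it out, leaned the gripper to stand it up again on the apron, and regripped with the jaws along the slot.
- **Pushing on the stop:** The second slide went in with side forces of about 1 N or less. It met the stop at dock x ≈ 38.5 mm. The force was about 3.5 N on contact and read about 5 N while I lowered the barrel onto the floor.
- **After letting go:** The camera fit showed the barrel had moved back about 0.6 mm, so I nudged it home from behind with shut fingers, at about 2.6 N.
- **Last checks:** The barrel's axis was at 38.9–39.1 mm, against 39.1–39.4 mm while it was pressed on the stop. That agrees within about 0.3 mm, close to what the camera fit can resolve, and it looked upright. The fingers were about 20 mm clear. The yellow-flanged barrel was still standing in the rack in the last full picture, taken just before the nudge.
- **Disagreement:** The trained network put the barrel 2–3 mm short of that position, which is within its stated 4 mm. That reading was before the nudge.

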